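Find and note the slip angle of a tin on a hinged chute

ROBOT

A 6-joint arm with a two-finger parallel gripper is mounted at the origin on the work surface. World frame = base frame: x ahead of the robot, y to its left, z up, the work surface at z = 0. Lengths are in m, angles in rad, forces in N, time in s.
With the tool pointing down it reaches from about 0.375 to 0.975 m from the base axis. Payload 3.8 kg.
Tool frame: the origin (TCP) lies midway between the tips of the shut fingers; the grasp point (between the pads) lies 19 mm behind it; x points along the fingers, y is the direction in which the jaws open and shut, and the axes are right-handed (so a half turn about x gives the same grasp; the last joint's range is limited). The gripper opens to 88 mm and grips with 3 to 60 N. Pads are 18 mm wide; open, the fingers measure 123 mm over their backs; the gripper's body (75 mm by 187 mm) begins 45 mm behind the grasp point.
Start: joints at [-1.35, 0.264, 1.604, -0, 1.274, -0.037], TCP at [0.172, -0.653, 0.239] pointing down, gripper open.
Joint ranges: [-2.63, 2.63], [-0.94, 2.18], [0.31, 2.57], [-1.31, 4.45], [0, 2.66], [-2.55, 2.55]. Speed limits (rad/s): [2.57, 2.57, 3.14, 3.14, 3.14, 3.14].

INTERFACE

Orientations are given as a rotation vector (axis times angle).
In Python, from cell import manip, inverse_kinematics, cams, order gives the robot as it stands. Calls block until the motion is done:
- manip.move_pose(position, orientation): joint-space move of the TCP to a pose.
- manip.move_linear(position, rate=0.15, rot=None): straight line of the TCP; rot=None keeps the orientation; rate is the mean speed in m/s.
- manip.set_joints(angles): joint-space move.
- manip.set_gripper(opening, force=None): finger opening in m; force is the grip in N (None keeps the last); returns when the fingers have stopped.
- manip.dwell(seconds).
- inverse_kinematics(position, orientation): joint angles nearest the present ones, or None.
- manip.state(): the state.
- cams.capture(name): name is "side" or "top"; returns a dict with "image" (384x512x3 uint8, blue, green, red), "z_map" (384x512 float32, m along the optical axis (not along the pixel's ray), 0 where there is no reading), "intrinsics" (3x3 intrinsics, pixels), "k1" (the pictures are not rectified: a ray, as slopes to the right and down, at radius r is drawn at 1 + k1 r^2 times it, then the intrinsics apply), "position" and "orientation" of the camera in the world. Camera axes: x right, y down, z forward; pixel columns grow to the right and rows downward; lengths in m; the calibration is good to about 2 mm. A picture is of the moment at which its call begins.
A pose or a line that the arm cannot do raises manip.IKError and nothing moves.
- order.close_job(): hands the job in, once; it reports no verdict.
The state is a dict: "clock": time; "joint_pos": joint angles; "joint_velocities": joint speeds; "tau": joint torques, N m; "tool_pos": TCP position; "tcp_rot": TCP orientation; "contact_force": force on the tool from outside, world axes, zero at the start; "moment": the same for the moment, N m; "gripper_width": finger opening in m.
Only numpy, scipy, OpenCV 4.12 (cv2) and the standard library are available. Lean on these libraries where they do the work, as an engineer would, in place of code of your own. Each camera call takes 0.05 s, during which the arm holds its last target.

TASK

Find the angle at which the plain steel tin slips: raise the hinged chute slowly by its orange side rod until the plain tin slides down to the foot stop, and stop raising at once, so that the green rubber-footed tin beside it stays put. Leave the chute standing at that angle and note it on the scale by sliding the red prop along its track, gently and without forcing it, until the cap on its tower bears snugly against the underside of the chute; then let go, with prop and chute left in contact. Do not touch the tins, lower the chute or disturb the other things on the table.

Things in the scene. Friction and masses are not known exactly. Their poses are not given: they have to be found in the camera images.
- tester: white base plate fixed to the table, 590 x 170 x 10 mm. Origin on the table straight below the hinge axis, mid-width; x along the track to the chute's free end (plate from -50 to 540 mm), y to the orange rod's side, z up. Hinge axis at z = 60 mm, parallel to y. Two rails 10 mm high, 44 mm apart, guide the prop along the centre line, x = 70 to 520 mm; scale marks beside them.
- chute_bed (a point): on the hinge axis, mid-width of the chute, turning with it: x up the chute, y along the hinge axis to the rod's side. The chute is an aluminium plate 290 x 130 mm; flat underside at z = 0, top at z = 6 mm, 8 mm lips at the sides and centre making two lanes, a blue foot stop (uphill face at x = 26 mm). A tin at the stop stands at x = 47 mm.
- chute (a joint): angle of the chute above horizontal, rad; 0 level (start), 0.8 at most. The hinge is stiff (about 2 N m of friction), so the chute stays where it is left; raising it takes 8 to 16 N upward at the rod.
- rod_grip (a point): place to grip the orange rod, moving with the chute: round, 10 mm thick, parallel to the hinge axis, sticking out 70 mm sideways near the chute's free end, 18 mm knob at its tip. The point is on the rod's axis, at x = 255, y = 104, z = 3 mm of chute_bed, 39 mm out from the chute's edge.
- plain_tin: plain steel tin, 42 mm across, 45 mm tall, about 0.12 kg, in either lane of the chute, 165 to 185 mm from the hinge axis. Origin at the centre of its underside, z up. It slips at a chute angle somewhere between 0.36 and 0.56 rad; which is not known.
- rubber_tin: tin of the same size with a green band and top and a black rubber foot, in the other lane. Origin at the centre of its underside. It slips at an angle 0.075 to 0.1 rad steeper than the plain one, and so shows when the chute was tilted too far.
- prop: red loose prop, about 0.5 kg, in the track: foot 185 x 40 x 14 mm, at its front end a tower 40 mm wide, 18 mm thick, 134 mm high. Origin on the underside below the tower's front face, which looks to the hinge; x runs back along the foot, z up. Underside 10 mm above the table. Sliding it takes 2 to 9 N. Pressure on the chute above 10 N counts as forcing; it gets there within 2 mm of first touch.
- prop_grip (a point): centre of the black upright grip on the rear of the prop's foot: 24 x 24 mm in plan, from 14 to 70 mm above the prop's underside; this point is 160 mm behind the tower's front face and 50 mm above the underside.
- squash_half: half a green squash, cut face up, 150 mm across, 70 mm high, on the paper at the left; origin at its underside.
- jar: amber glass jar with a yellow cap, 70 mm across, 90 mm high; origin at its underside.
- beaker: clear open beaker, 70 mm across, 90 mm high, on the table at the robot's right; origin at its underside.
- peeler: peeler with a yellow handle, 125 mm long, 14 mm high, lying left of the tester, near the robot.
- spare_tin: tin with a yellow band, 42 mm across, 45 mm high, standing on the table between robot and tester at the right; origin at its underside.
- prop_cap (a point): middle of the tower's front face at the top of its red part, 134 mm over the prop's underside. Above it sits a dark steel cap as wide and thick as the tower, on a screw: the cap's top is 12 to 19 mm above this point, set differently each time and not measured. Its upper front edge is what meets the chute's flat underside, 96 to 103 mm higher than the hinge axis.
Mind the look-alikes: they are no part of the job. What is shaped like the rubber_tin but white is not meant.

How it is judged:
By the outcome, as a careful person would: the job done as asked, in the order asked, and still so for the second after the job is handed in, with the robot touching nothing.
It also fails if it takes over 72 s, if anything falls off the work surface, if the arm or the gripper's body presses on something with over 40 N, if the wrist force passes 120 N, or if a joint passes its speed limit or range.

## Working session

There is one attempt and no reset: what is moved stays moved. The work goes in short steps, each a Python script; the robot and the scene stay as the last script left them, time stands still between calls to the robot, and variables do not carry over. Pictures are saved under pics/ and viewed, and the job is handed in when it is done.

```bash
ls; mkdir -p pics
python3 - <<'E'
from cell import manip, cams
import cv2,numpy as np
for n in ("side","top"):
    c=cams.capture(n); cv2.imwrite(f"pics/{n}0.png",c["image"]); np.savez(f"{n}0.npz",**c)
    print(n,c["intrinsics"].tolist(),c["k1"],c["position"],c["orientation"])
print(manip.state())
E
```

```text
pics
side [[459.5032909100148, 0.0, 255.57093503498194], [0.0, 459.5032909100148, 186.80637118030282], [0.0, 0.0, 1.0]] -0.01345344687416335 [0.24594268 0.71256737 0.9975831 ] [-0.44499807  2.81401542 -0.9988908 ]
top [[416.61875405985455, 0.0, 255.5358561006061], [0.0, 416.61875405985455, 195.0541655682435], [0.0, 0.0, 1.0]] -0.004661465764934141 [ 0.34436506 -0.01246685  1.24561698] [-2.15485635  2.15084946 -0.13652317]
{'clock': 0.1, 'joint_pos': array([-1.34988278e+00,  2.64683437e-01,  1.60522398e+00, -2.02129186e-05,
        1.27370235e+00, -3.69114063e-02]), 'joint_velocities': array([ 0.00057847, -0.00151226, -0.00369711,  0.00026517,  0.00136422,
        0.0018487 ]), 'tau': array([-1.65839092e-04, -5.03617501e+01, -3.58071005e+01,  7.31013855e-02,
        2.32909288e-02, -5.57839496e-05]), 'tool_pos': array([ 0.17195463, -0.65207019,  0.23751599]), 'tcp_rot': array([ 2.08462035,  0.27237578, -2.08505038]), 'contact_force': array([-0.01270571,  0.06297755,  0.11522664]), 'moment': array([-0.04116892,  0.00186467,  0.07275582]), 'gripper_width': 0.08789338783844604}
```

View pics/side0.png

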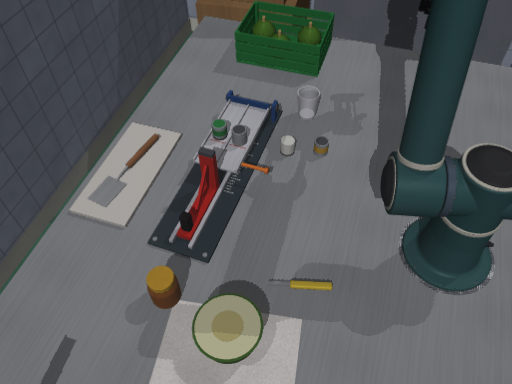

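View pics/top0.png

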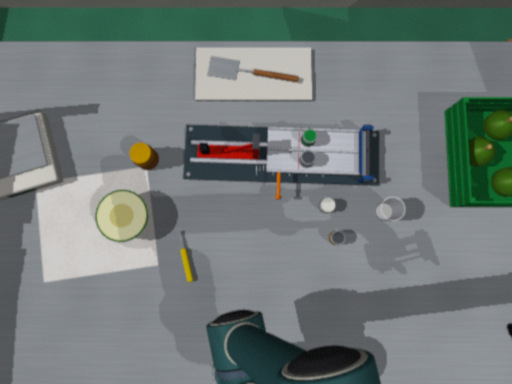

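Both views show the tester across the table ahead of the robot. In the top view the hinge (blue) is at the right (365,155), the rod points to the robot (278,185) and the prop grip is at (205,149). The plain tin is in the near lane (307,159), the rubber tin in the far one (309,137). I'll enlarge.

```bash
cat > h.py <<'E'
import numpy as np,cv2
from scipy.spatial.transform import Rotation as R
def ray(c,u,v):
    K=c["intrinsics"];x=(u-K[0,2])/K[0,0];y=(v-K[1,2])/K[1,1];a,b=x,y;k=float(c["k1"])
    for _ in range(10):
        s=1+k*(a*a+b*b);a,b=x/s,y/s
    return np.array([a,b,1.])
def rot(c): return R.from_rotvec(c["orientation"]).as_matrix()
def onz(c,u,v,z):
    d=rot(c)@ray(c,u,v);p=c["position"];return p+d*(z-p[2])/d[2]
def dep(c,u,v):
    z=c["z_map"][int(round(v)),int(round(u))];return c["position"]+rot(c)@ray(c,u,v)*z
def proj(c,P):
    q=rot(c).T@(np.asarray(P)-c["position"]);a,b=q[:2]/q[2];s=1+float(c["k1"])*(a*a+b*b)
    K=c["intrinsics"];return np.array([K[0,0]*a*s+K[0,2],K[1,1]*b*s+K[1,2]])
def load(n): return dict(np.load(n))
def crop(im,x0,y0,x1,y1,f,fn):
    cv2.imwrite(fn,cv2.resize(im[y0:y1,x0:x1],None,fx=f,fy=f,interpolation=cv2.INTER_CUBIC))
E
python3 - <<'E'
from h import *
t=load("top0.npz");s=load("side0.npz")
crop(t["image"],180,110,390,215,3.8,"pics/tc.png")
crop(s["image"],145,80,295,270,3.1,"pics/sc.png")
E
```

```text
(no output)
```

View pics/tc.png

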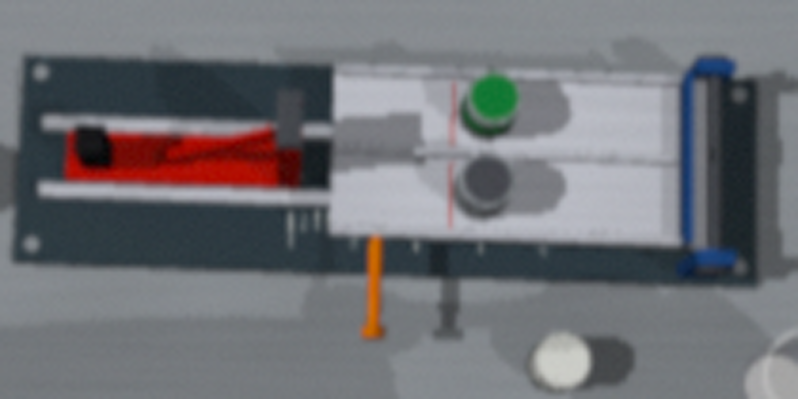

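View pics/sc.png

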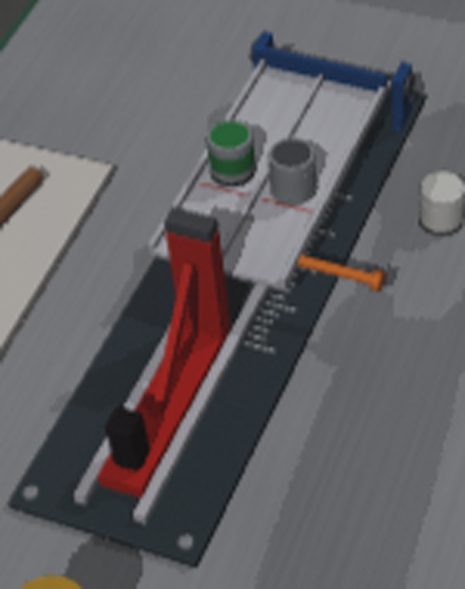

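Run:
```python
from h import *
from scipy.optimize import least_squares
t=load("top0.npz");s=load("side0.npz")
T=lambda u,v:np.array([(u+.5)/3.8-.5+180,(v+.5)/3.8-.5+110]); S=lambda u,v:np.array([(u+.5)/3.1-.5+145,(v+.5)/3.1-.5+80])
# tester-frame pts
obs=[(t,T(25,57),(.54,-.085,.01)),(t,T(13,263),(.54,.085,.01)),(t,T(757,285),(-.05,.085,.01)),(t,T(757,80),(-.05,-.085,.01)),
(s,S(10,505),(.54,-.085,.01)),(s,S(197,566),(.54,.085,.01)),(s,S(425,97),(-.05,.085,.01)),
(t,T(333,65),(.29,-.065,.066)),(t,T(329,234),(.29,.065,.066)),(s,S(383,277),(.255,.13,.063)),(t,T(373,332),(.255,.13,.063))]
for c,p,P in obs[:7]: print(onz(c,*p,.01).round(4))
def w(x,P): return np.array([x[0],x[1],0])+R.from_euler('z',x[2]).apply(P)
f=lambda x:np.concatenate([proj(c,w(x,P))-p for c,p,P in obs])
r=least_squares(f,[.45,-.2,1.57],loss='soft_l1');print(r.x);print(f(r.x).reshape(-1,2).round(1))
x=r.x
print("rodgrip",w(x,(.255,.104,.063)))
# prop grip top center, z = .08
for c,p in((t,T(93,142)),(s,S(124,412))):
    q=onz(c,*p,.08); print("grip",q, R.from_euler('z',-x[2]).apply(q-[x[0],x[1],0]))
# cap top front edge
for c,p,z in((t,T(303,115),.158),(s,S(217,237),.15)):
    q=onz(c,*p,z); print("cap",q, R.from_euler('z',-x[2]).apply(q-[x[0],x[1],0]))
for nm,p,z in(("plain",T(485,175),.111),("rub",T(494,97),.111),("white",T(562,360),.045)):
    q=onz(t,*p,z); print(nm,q, R.from_euler('z',-x[2]).apply(q-[x[0],x[1],0]))
q=onz(t,338,238,.045);print("spare",q)
q=onz(t,187,265,.014);print("peeler",q)
```

```text
[0.7226 0.2042 0.01  ]
[0.5544 0.2097 0.01  ]
[ 0.5378 -0.3782  0.01  ]
[ 0.7043 -0.3843  0.01  ]
[0.7185 0.2078 0.01  ]
[0.5509 0.2137 0.01  ]
[ 0.5338 -0.3714  0.01  ]
[ 0.62161456 -0.33094128  1.54287581]
[[-0.7  0.3]
 [-0.5  0.9]
 [ 0.1  0.8]
 [-0.3 -0.3]
 [-0.9 -0.7]
 [ 0.1 -0.9]
 [ 0.2 -1.5]
 [ 0.2  1.6]
 [ 0.   1. ]
 [-4.4  0.2]
 [ 0.  -1.9]]
rodgrip [ 0.5247739  -0.07313731  0.063     ]
grip [0.63513393 0.13902576 0.08      ] [ 4.70161290e-01 -3.94077972e-04  8.00000000e-02]
grip [0.63762439 0.13679627 0.08      ] [ 0.4680022  -0.00294581  0.08      ]
cap [ 0.63535424 -0.01888329  0.158     ] [ 0.31231993 -0.00502263  0.158     ]
cap [ 0.60701004 -0.00416339  0.15      ] [0.32624281 0.02372146 0.15      ]
plain [ 0.60305468 -0.15234699  0.111     ] [0.17800655 0.02353845 0.111     ]
rub [ 0.6617233  -0.15980287  0.111     ] [ 0.17219142 -0.03531545  0.111     ]
white [ 0.47418734 -0.21714539  0.045     ] [0.10963583 0.15054659 0.045     ]
spare [ 0.37728865 -0.24520517  0.045     ]
peeler [0.29882134 0.19121801 0.014     ]
```

```bash
cat >> h.py <<'E'
TP=np.array([.6216,-.3309,0.]);YAW=1.5429
RT=R.from_euler('z',YAW)
def t2w(P): return TP+RT.apply(P)
def w2t(P): return RT.inv().apply(np.asarray(P)-TP)
def ch2t(th,P):  # chute bed -> tester
    P=np.asarray(P,float);return R.from_euler('y',-th).apply(P)+[0,0,.06]
def t2ch(th,P): return R.from_euler('y',th).apply(np.asarray(P)-[0,0,.06])
def cloud(c):
    v,u=np.mgrid[0:384,0:512];K=c["intrinsics"];x=(u-K[0,2])/K[0,0];y=(v-K[1,2])/K[1,1];k=float(c["k1"])
    a,b=x,y
    for _ in range(3):
        s=1+k*(a*a+b*b);a,b=x/s,y/s
    z=c["z_map"];P=np.stack([a*z,b*z,z],-1).reshape(-1,3);P=P[z.ravel()>0]
    return c["position"]+P@rot(c).T
def tins(c,th):
    Q=t2ch(th,w2t(cloud(c)));o=[]
    for lo,hi in((.006,.058),(-.058,-.006)):
        m=(Q[:,1]>lo)&(Q[:,1]<hi)&(Q[:,2]>.025)&(Q[:,2]<.058)&(Q[:,0]>.03)&(Q[:,0]<.24)
        q=Q[m];o.append((int(m.sum()),*(np.median(q,0).round(4) if len(q) else (0,0,0))))
    return o
def tool(fwd,jaw):
    x=np.array(fwd,float);x/=np.linalg.norm(x);y=np.array(jaw,float);y-=x*(x@y);y/=np.linalg.norm(y)
    return R.from_matrix(np.stack([x,y,np.cross(x,y)],1)).as_rotvec()
E
python3 - <<'E'
from h import *
from cell import manip,inverse_kinematics as ik
t=load("top0.npz");s=load("side0.npz")
print(tins(t,0),tins(s,0))
print(R.from_rotvec(manip.state()["tcp_rot"]).as_matrix().round(2))
yx=RT.apply([1,0,0]); yy=RT.apply([0,1,0])
L=np.radians(25)
fwd=-yy*np.sin(L)+np.array([0,0,-np.cos(L)])
for sg in(1,-1):
  r=tool(fwd,sg*yx); f=R.from_rotvec(r).apply([1,0,0])
  for th in(0,.3,.6):
    g=t2w(ch2t(th,(.255,.104,.003)))+.019*f
    print(sg,th,g.round(3),ik(g,r))
  print(ik(t2w((.255,.104,.2)),r))
for sg in(1,-1):
  r=tool((0,0,-1),sg*yy)
  for x in(.469,.33): print(sg,x,ik(t2w((x,0,.041)),r), ik(t2w((x,0,.2)),r))
E
```

```text
[(203, np.float64(0.1786), np.float64(0.0311), np.float64(0.0511)), (204, np.float64(0.1738), np.float64(-0.0307), np.float64(0.0507))] [(223, np.float64(0.1852), np.float64(0.0317), np.float64(0.0496)), (216, np.float64(0.182), np.float64(-0.0302), np.float64(0.0493))]
[[-0.    0.25 -0.97]
 [ 0.   -0.97 -0.25]
 [-1.   -0.   -0.  ]]
1 0 [ 0.533 -0.073  0.046] [-0.23936919  0.00678576  2.37031544  0.26329194  0.3478122  -2.01114861]
1 0.3 [ 0.532 -0.086  0.121] [-0.26962515 -0.12411248  2.31565537  0.20019816  0.53370411 -1.96358617]
1 0.6 [ 0.531 -0.12   0.189] [-0.35115709 -0.19890424  2.23652935  0.21028307  0.69860443 -2.02758076]
[-0.24373034 -0.24993765  2.25500467  0.13867256  0.7138873  -1.87204868]
-1 0 [ 0.533 -0.073  0.046] [-0.23936919  0.00678576  2.37031544  0.26329194  0.3478122   1.13044404]
-1 0.3 [ 0.532 -0.086  0.121] [-0.26962515 -0.12411248  2.31565537  0.20019816  0.53370411  1.17800649]
-1 0.6 [ 0.531 -0.12   0.189] [-0.35115709 -0.19890424  2.23652935  0.21028307  0.69860443  1.1140119 ]
[-0.24373034 -0.24993765  2.25500467  0.13867256  0.7138873   1.26954397]
1 0.469 None None
1 0.33 None None
-1 0.469 [0.17562834 0.39754904 1.82063911 0.         0.9234045  0.20352467] [0.17562834 0.24190087 1.70376738 0.         1.19592441 0.20352467]
-1 0.33 [-0.04111389  0.36748824  1.8635061   0.          0.91059832 -0.01321757] [-0.04111389  0.20757265  1.74554754  0.          1.18847247 -0.01321757]
```

```bash
cat >> h.py <<'E'
YX=RT.apply([1,0,0]); YY=RT.apply([0,1,0])
L=np.radians(22)
RF=-YY*np.sin(L)+np.array([0,0,-np.cos(L)])
RR=tool(RF,-YX)
PR=tool((0,0,-1),-YY)
def rodtcp(th,P=(.255,.104,.003)): return t2w(ch2t(th,P))+.019*RF
E
python3 - <<'E'
from h import *
from cell import manip,cams
manip.set_gripper(.06,50)
p=rodtcp(0)
manip.move_pose(p-.13*RF,RR)
manip.move_linear(p-.05*RF,.15)
st=manip.state();print(st["clock"],st["tool_pos"],p,st["contact_force"])
for n in("top","side"):
    c=cams.capture(n);cv2.imwrite(f"pics/{n}1.png",c["image"]);print(tins(c,0))
    crop(c["image"],*((180,110,390,215,3.8) if n=="top" else (145,80,295,270,3.1)),f"pics/{n}1c.png")
    print(proj(c,t2w(ch2t(0,(.255,.104,.003)))))
E
```

```text
3.7167 [ 0.51336705 -0.07304099  0.0919684 ] [ 0.53186786 -0.0732969   0.04538351] [-0.14957782 -0.74352931  0.67237232]
[(205, np.float64(0.1782), np.float64(0.0309), np.float64(0.0509)), (203, np.float64(0.1738), np.float64(-0.0308), np.float64(0.0506))]
[278.02096135 186.09107752]
[(222, np.float64(0.1857), np.float64(0.0313), np.float64(0.0495)), (213, np.float64(0.1815), np.float64(-0.03), np.float64(0.0496))]
[254.79956837 166.9021244 ]
```

View pics/side1c.png

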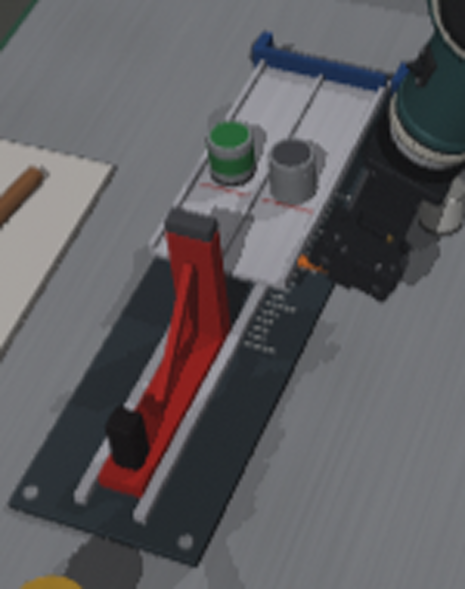

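View pics/top1c.png

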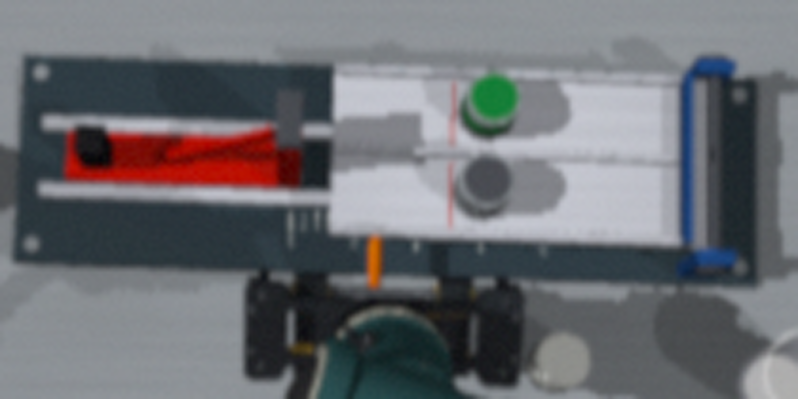

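The tins and rod are clear of the arm in both views, and the rod at top (374,262 in the crop) lies between the open fingers. I'll descend and grip.

Run:
```python
from h import *
from cell import manip,cams
p=rodtcp(0)
manip.move_linear(p,.08)
st=manip.state();print(st["clock"],w2t(st["tool_pos"]),w2t(p),st["contact_force"].round(2))
manip.set_gripper(.0,8)
st=manip.state();print(st["clock"],w2t(st["tool_pos"]),st["gripper_width"],st["contact_force"].round(2))
c=cams.capture("side");print(tins(c,0))
c=cams.capture("top");print(tins(c,0));crop(c["image"],180,110,390,215,3.8,"pics/t2.png")
```

```text
4.5917 [0.25498157 0.0967666  0.0455247 ] [0.255      0.09688247 0.04538351] [ 0.44  0.14 -0.06]
5.4167 [0.25513745 0.09686877 0.04539135] 0.00887912529333561 [0.22 1.55 1.54]
[(225, np.float64(0.1864), np.float64(0.0317), np.float64(0.0495)), (213, np.float64(0.1817), np.float64(-0.0298), np.float64(0.0492))]
[(203, np.float64(0.1784), np.float64(0.0306), np.float64(0.0505)), (204, np.float64(0.1739), np.float64(-0.0305), np.float64(0.0505))]
```

View pics/t2.png

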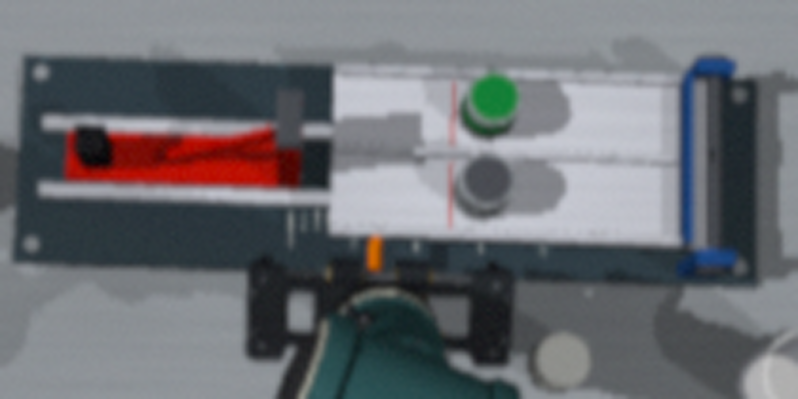

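```bash
cat >> h.py <<'E'
def theta(c,th):
    W=w2t(cloud(c))
    for _ in range(3):
        Q=t2ch(th,W);m=(np.abs(Q[:,1])<.058)&(np.abs(Q[:,1])>.008)&(Q[:,0]>.04)&(Q[:,0]<.285)&(np.abs(Q[:,2]-.006)<.008+(.0 if _ else .01))
        a,b=np.polyfit(Q[m,0],Q[m,2],1);th+=np.arctan(a)
    return round(th,4),round(b,4),int(m.sum())
E
python3 - <<'E'
from h import *
from cell import manip,cams
manip.set_gripper(.0,50)
st=manip.state();print(st["clock"],st["gripper_width"],st["contact_force"].round(2))
for th in(.02,.05,.1):
    manip.move_linear(rodtcp(th),.02)
    st=manip.state();print(st["clock"],st["gripper_width"],st["contact_force"].round(2),w2t(st["tool_pos"]-.019*RF).round(4),ch2t(th,(.255,.104,.003)).round(4))
    for n in("side","top"):
        c=cams.capture(n);print(th,theta(c,th),tins(c,th))
E
```

```text
5.7333 0.006862460083552543 [ 2.26  2.43 -3.09]
6.1417 0.00724314598549954 [ 5.19  1.89 -8.47] [0.255  0.1041 0.0675] [0.2549 0.104  0.0681]
0.02 (np.float64(0.0182), np.float64(0.0065), 1415) [(223, np.float64(0.1866), np.float64(0.0315), np.float64(0.0489)), (213, np.float64(0.1821), np.float64(-0.0299), np.float64(0.0484))]
0.02 (np.float64(0.0179), np.float64(0.0062), 2483) [(208, np.float64(0.1777), np.float64(0.0311), np.float64(0.0504)), (207, np.float64(0.173), np.float64(-0.031), np.float64(0.0504))]
6.775 0.007058789227798999 [ 5.84  1.99 -8.41] [0.2547 0.1041 0.0751] [0.2545 0.104  0.0757]
0.05 (np.float64(0.0464), np.float64(0.0068), 1390) [(219, np.float64(0.1874), np.float64(0.0328), np.float64(0.0486)), (217, np.float64(0.1831), np.float64(-0.0301), np.float64(0.049))]
0.05 (np.float64(0.0482), np.float64(0.0061), 2484) [(207, np.float64(0.1792), np.float64(0.0307), np.float64(0.0503)), (211, np.float64(0.1748), np.float64(-0.0303), np.float64(0.0507))]
7.6583 0.007046628956110502 [ 7.2   2.62 -9.08] [0.2538 0.1042 0.0877] [0.2534 0.104  0.0884]
0.1 (np.float64(0.0961), np.float64(0.0067), 1355) [(223, np.float64(0.1872), np.float64(0.0315), np.float64(0.0483)), (218, np.float64(0.1838), np.float64(-0.0296), np.float64(0.0482))]
0.1 (np.float64(0.0973), np.float64(0.0062), 2476) [(216, np.float64(0.179), np.float64(0.0307), np.float64(0.0501)), (218, np.float64(0.1749), np.float64(-0.0314), np.float64(0.0505))]
```

Run:
```python
from h import *
from cell import manip,cams
for th in(.14,.18,.22,.26,.29,.32,.335):
    manip.move_linear(rodtcp(th),.025)
    st=manip.state();c=cams.capture("top");print(round(st["clock"],2),th,st["contact_force"].round(1),theta(c,th)[0],*[x[:2] for x in tins(c,th)])
c=cams.capture("side");print(theta(c,th),tins(c,th));cv2.imwrite("pics/s3.png",c["image"])
```

```text
8.32 0.14 [ 7.   2.8 -8. ] 0.1379 (217, np.float64(0.1797)) (217, np.float64(0.1758))
8.93 0.18 [ 8.1  3.5 -9.7] 0.1771 (225, np.float64(0.1803)) (224, np.float64(0.1762))
9.53 0.22 [ 6.2  3.1 -8.4] 0.2179 (229, np.float64(0.1813)) (229, np.float64(0.1765))
10.14 0.26 [ 6.7  2.4 -8.3] 0.2585 (231, np.float64(0.1811)) (231, np.float64(0.1768))
10.65 0.29 [  7.7   2.2 -10.1] 0.2888 (242, np.float64(0.182)) (239, np.float64(0.1772))
11.16 0.32 [ 5.7  2.2 -7.7] 0.3206 (245, np.float64(0.1819)) (241, np.float64(0.1778))
11.51 0.335 [  7.7   0.9 -10.1] 0.3344 (243, np.float64(0.183)) (244, np.float64(0.1783))
(np.float64(0.3319), np.float64(0.0072), 904) [(212, np.float64(0.1898), np.float64(0.0318), np.float64(0.0443)), (208, np.float64(0.1865), np.float64(-0.0288), np.float64(0.0441))]
```

View pics/s3.png

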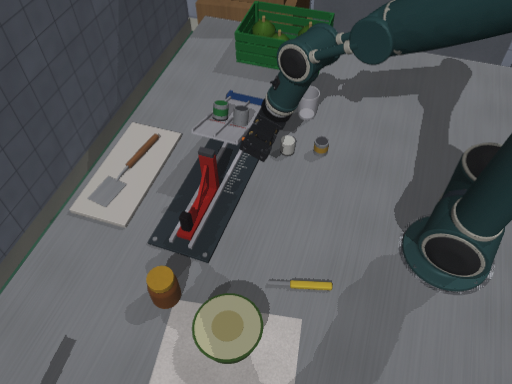

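The chute is at 0.335 rad with both tins still in place. Now the slow raise with a check after each step.

```bash
cat > fine.py <<'E'
from h import *
from cell import manip,cams
import sys
th=float(sys.argv[1]);ref=None
while th<.585:
    th+=.003
    manip.move_linear(rodtcp(th),.008)
    c=cams.capture("top");t=tins(c,th);x=t[0][1]
    if ref is None: ref=x
    moved=ref-x
    if moved>.0025:
        h=[(round(manip.state()["clock"],2),float(x))]
        for _ in range(8):
            manip.dwell(.15);t=tins(cams.capture("top"),th);h.append((round(manip.state()["clock"],2),float(t[0][1])))
            if h[-1][1]<.06: break
        print("MOVED",th,h)
        break
    ref=.8*ref+.2*x if x>ref-.001 else ref
    if int(round(th*1000))%15<3: print(round(th,4),round(manip.state()["clock"],2),float(x),float(t[1][1]))
st=manip.state();print(th,st["clock"],st["contact_force"].round(1));c=cams.capture("top");print(theta(c,th),tins(c,th))
cv2.imwrite("pics/t4.png",c["image"])
E
python3 fine.py .335
```

```text
0.347 12.81 0.1824 0.1781
0.362 14.31 0.1829 0.179
0.377 15.81 0.183 0.1786
0.392 17.31 0.1832 0.1793
0.407 18.81 0.1831 0.179
0.422 20.31 0.1838 0.1799
MOVED 0.4340000000000001 [(21.51, 0.1684), (21.71, 0.1509), (21.91, 0.1274), (22.11, 0.0956), (22.31, 0.0588)]
0.4340000000000001 22.3083 [  8.   -0.  -10.9]
(np.float64(0.4327), np.float64(0.0065), 2381) [(229, np.float64(0.0559), np.float64(0.031), np.float64(0.0502)), (253, np.float64(0.1799), np.float64(-0.0305), np.float64(0.0502))]
```

The plain tin slid at about 0.433 rad and the rubber tin has not moved (0.180). I'll release the rod and back off.

Run:
```python
from h import *
from cell import manip,cams
manip.dwell(.3)
manip.set_gripper(.05)
st=manip.state();print(st["clock"],st["gripper_width"],st["contact_force"].round(2))
c=cams.capture("top");print(theta(c,.433),[x[:2] for x in tins(c,.433)])
p=st["tool_pos"]
manip.move_linear(p-.1*RF,.12)
q=manip.state()["tool_pos"]
manip.move_linear(q+[-.02,.09,.06],.25)
for n in("top","side"):
    c=cams.capture(n);print(theta(c,.433),tins(c,.433));cv2.imwrite(f"pics/{n}5.png",c["image"]);np.savez(f"{n}5.npz",**c)
    crop(c["image"],*((180,110,390,215,3.8) if n=="top" else (145,80,295,270,3.1)),f"pics/{n}5c.png")
print(manip.state()["clock"],manip.state()["tool_pos"])
```

```text
23.4583 0.050049306200619266 [0.06 0.53 0.91]
(np.float64(0.4331), np.float64(0.0066), 2380) [(233, np.float64(0.0556)), (256, np.float64(0.1791))]
(np.float64(0.4329), np.float64(0.0066), 2392) [(230, np.float64(0.0556), np.float64(0.0307), np.float64(0.0503)), (256, np.float64(0.1802), np.float64(-0.0302), np.float64(0.0504))]
(np.float64(0.4304), np.float64(0.0074), 778) [(150, np.float64(0.0627), np.float64(0.0315), np.float64(0.0436)), (195, np.float64(0.1882), np.float64(-0.0288), np.float64(0.043))]
25.1833 [ 0.47277029 -0.00762063  0.30224275]
```

View pics/top5.png

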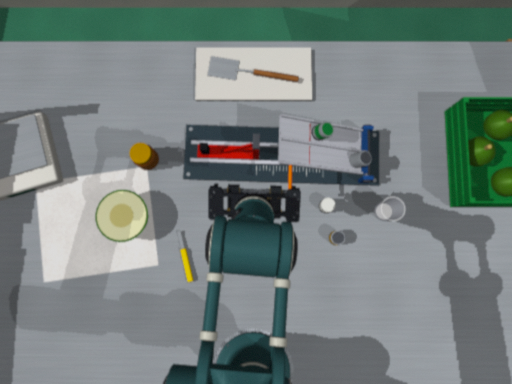

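View pics/side5c.png

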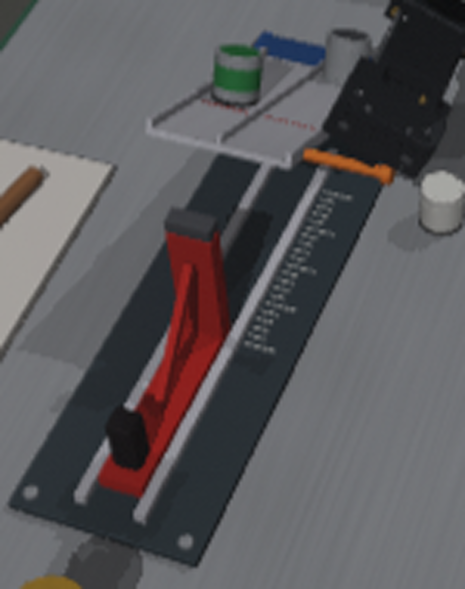

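Released: the chute stays at 0.433 rad, with the plain tin at the stop and the rubber tin up the lane. Next I'll grip the prop.

Run:
```python
from h import *
from cell import manip,cams
manip.set_gripper(.06,6)
manip.move_pose(t2w((.469,-.001,.2)),PR)
manip.move_linear(t2w((.469,-.001,.11)),.15)
st=manip.state();print(st["clock"],w2t(st["tool_pos"]),st["contact_force"].round(2))
for n in("top","side"):
    c=cams.capture(n);crop(c["image"],*((180,110,390,215,3.8) if n=="top" else (145,80,295,270,3.1)),f"pics/{n}6c.png")
```

```text
27.4833 [ 0.46892732 -0.00169046  0.11120683] [ 0.66 -0.16 -0.12]
```

View pics/side6c.png

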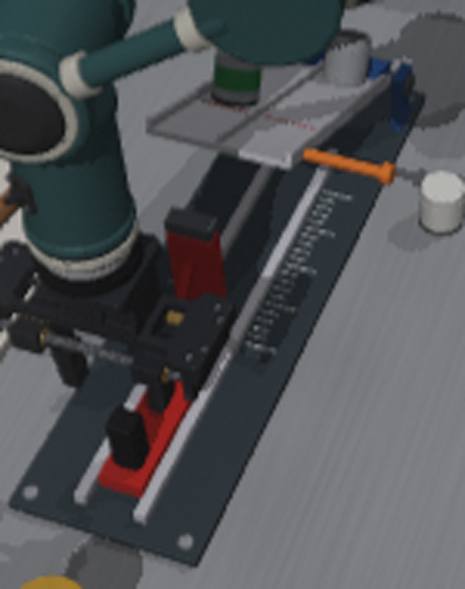

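View pics/top6c.png

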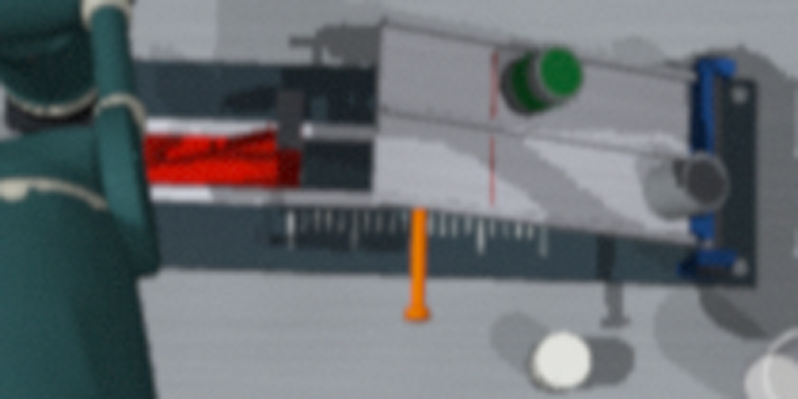

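Run:
```python
from h import *
from cell import manip,cams
manip.move_linear(t2w((.469,-.001,.043)),.08)
st=manip.state();print(st["clock"],w2t(st["tool_pos"]),st["contact_force"].round(2))
manip.set_gripper(0,6)
st=manip.state();print(st["clock"],st["gripper_width"],RT.inv().apply(st["contact_force"]).round(2))
manip.set_gripper(0,35)
manip.dwell(.2)
st=manip.state();print(st["clock"],st["gripper_width"],RT.inv().apply(st["contact_force"]).round(2),RT.inv().apply(st["moment"]).round(2),w2t(st["tool_pos"]))
```

```text
28.5667 [ 0.46911301 -0.00156924  0.04351046] [ 0.05 -0.23  0.82]
29.2 0.023867357942748413 [ 0.09 -0.11  0.39]
29.6167 0.02399302333029497 [-0.45 -0.01  2.71] [-0.02  0.04  0.  ] [ 0.46901831 -0.00115559  0.04321626]
```

Run:
```python
from h import *
from cell import manip,cams
def mv(x,r):
    manip.move_linear(t2w((x,-.0012,.0432)),r)
    st=manip.state();print(round(st["clock"],2),w2t(st["tool_pos"]).round(4),RT.inv().apply(st["contact_force"]).round(2))
for x in(.46,.45,.43,.41,.395): mv(x,.03)
for x in(.394,.393,.392,.391): mv(x,.01)
```

```text
30.07 [ 0.4595 -0.0012  0.0432] [-0.22  0.22  1.18]
30.55 [ 0.4493 -0.0012  0.0432] [-1.1   0.09  1.39]
31.37 [ 0.4293 -0.0012  0.0432] [-0.8  -0.09  1.33]
32.18 [ 0.4094 -0.0012  0.0432] [ 0.15 -0.46  1.14]
32.83 [ 0.3943 -0.0012  0.0432] [-0.45  0.69  0.87]
33.08 [ 0.394  -0.0012  0.0432] [ 0.61 -0.19  0.53]
33.33 [ 0.3932 -0.0012  0.0432] [1.87 0.44 2.07]
33.58 [ 0.3921 -0.0012  0.0432] [2.95 0.06 1.19]
33.83 [ 0.3909 -0.0012  0.0432] [2.43 0.61 1.44]
```

```bash
cat > push.py <<'E'
from h import *
from cell import manip,cams
import sys
x=float(sys.argv[1]);end=float(sys.argv[2]);inc=float(sys.argv[3]);stp=float(sys.argv[4]);F=[]
while x>end:
    x-=stp
    manip.move_linear(t2w((x,-.0012,.0432)),.005)
    f=[]
    for _ in range(4):
        manip.dwell(.02);f.append(RT.inv().apply(manip.state()["contact_force"])[0])
    F.append(np.mean(f));b=np.median(F[-14:-2]) if len(F)>5 else 99
    st=manip.state();print(round(st["clock"],2),round(x,4),w2t(st["tool_pos"])[0].round(4),F[-1].round(2))
    if F[-1]>b+inc: print("STOP",b);break
E
python3 push.py .391 .384 1.6 .0005
```

```text
34.15 0.3905 0.3904 2.74
34.47 0.39 0.39 2.78
34.78 0.3895 0.3895 2.04
35.1 0.389 0.3889 3.1
35.42 0.3885 0.3885 2.32
35.73 0.388 0.3879 2.55
36.05 0.3875 0.3875 2.66
36.37 0.387 0.387 2.4
36.68 0.3865 0.3864 2.66
37.0 0.386 0.386 2.18
37.32 0.3855 0.3855 2.59
37.63 0.385 0.3849 2.64
37.95 0.3845 0.3844 2.5
38.27 0.384 0.384 2.29
```

```bash
sed -i 's/F=\[\]/F=[2.5]*6/' push.py; python3 push.py .384 .360 1.5 .0005
```

```text
38.58 0.3835 0.3834 2.32
38.9 0.383 0.3829 2.25
39.22 0.3825 0.3825 2.55
39.53 0.382 0.3819 2.56
39.85 0.3815 0.3814 2.63
40.17 0.381 0.3809 2.18
40.48 0.3805 0.3804 2.21
40.8 0.38 0.3799 2.63
41.12 0.3795 0.3795 2.1
41.43 0.379 0.379 2.11
41.75 0.3785 0.3785 2.28
42.07 0.378 0.3779 2.76
42.38 0.3775 0.3775 2.18
42.7 0.377 0.377 2.41
43.02 0.3765 0.3765 2.45
43.33 0.376 0.376 2.47
43.65 0.3755 0.3754 2.36
43.97 0.375 0.375 2.37
44.28 0.3745 0.3745 2.12
44.6 0.374 0.3739 2.59
44.92 0.3735 0.3735 2.47
45.23 0.373 0.373 2.53
45.55 0.3725 0.3724 1.89
45.87 0.372 0.372 2.43
46.18 0.3715 0.3714 2.03
46.5 0.371 0.3709 2.71
46.82 0.3705 0.3704 1.91
47.13 0.37 0.37 2.18
47.45 0.3695 0.3696 2.95
47.77 0.369 0.3694 4.84
STOP 2.3666029789879444
```

Force rose from 2.4 to 4.8 N at the expected place (front face at about 0.21, so cap edge about 97 mm over the hinge). I'll look, then release.

Run:
```python
from h import *
from cell import manip,cams
c=cams.capture("top");print(theta(c,.433),[x[:2] for x in tins(c,.433)])
manip.set_gripper(.05)
st=manip.state();print(st["clock"],st["gripper_width"],RT.inv().apply(st["contact_force"]).round(2))
manip.move_linear(st["tool_pos"]+[0,0,.09],.12)
manip.move_linear(manip.state()["tool_pos"]+YX*.12+[0,0,.06],.2)
for n in("top","side"):
    c=cams.capture(n);print(theta(c,.433),tins(c,.433));cv2.imwrite(f"pics/{n}7.png",c["image"]);np.savez(f"{n}7.npz",**c)
    crop(c["image"],*((180,110,390,215,3.8) if n=="top" else (145,80,295,270,3.1)),f"pics/{n}7c.png")
print(manip.state()["clock"])
```

```text
(np.float64(0.4327), np.float64(0.0066), 2392) [(232, np.float64(0.0561)), (255, np.float64(0.1802))]
48.375 0.049775331261618615 [ 0.87 -0.09 -0.06]
(np.float64(0.4335), np.float64(0.0065), 2389) [(231, np.float64(0.0555), np.float64(0.0311), np.float64(0.0499)), (250, np.float64(0.1793), np.float64(-0.0306), np.float64(0.0504))]
(np.float64(0.429), np.float64(0.0077), 836) [(172, np.float64(0.0621), np.float64(0.0331), np.float64(0.0421)), (194, np.float64(0.1877), np.float64(-0.0286), np.float64(0.0427))]
50.1917
```

View pics/top7c.png

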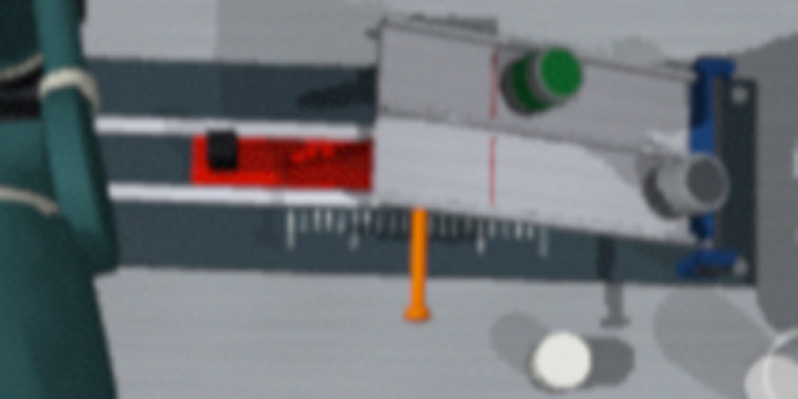

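View pics/side7.png

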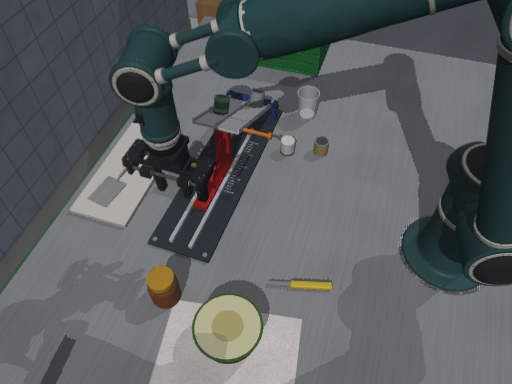

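Run:
```python
from h import *
from cell import manip,order
t=load("top7.npz");print(w2t(onz(t,(222)/3.8+180-.4,(138)/3.8+110-.4,.08)))
print(manip.state()["contact_force"].round(2))
order.close_job()
```

```text
[ 0.37305094 -0.00643165  0.08      ]
[ 0.19 -0.63 -0.41]
the job is handed in; nothing more can be done
```

I raised the chute by the orange rod until the plain tin slipped, slid the prop in until its cap bore on the underside, and handed the job in. The clock stood at about 50 s.

- **Slip angle:** The last fine steps were 0.003 rad each. The plain tin slipped at about 0.433 rad and slid down to the foot stop. I stopped raising there and let go of the rod.
- **Chute and tins at the end:** The last top view still read 0.433 rad. The side camera read 0.429; it had been about 0.003 lower all along. The rubber tin had not moved (x = 0.180 m up the chute).
- **Prop:** I slid it in 0.5 mm steps at about 2.4 N. At first touch the force rose to 4.8 N, with the front face about 0.210 m from the hinge. That puts the cap edge about 97 mm above the hinge axis, within the 96–103 mm given. I estimate about 5 N of pressure on the chute, under the 10 N limit.
- **After release:** The gripper was open and clear of everything, and the wrist force read under 1 N.

**Not confirmed:**
- The chute hides the cap from the top camera and I did not zoom in on it in the side view, so contact rests on the force rise.
- My last pixel reading of the prop's grip gave 0.373 m against 0.369 m at the gripper. I put this down to how accurately I could read the edge of the grip in the picture, but I did not rule out that the prop crept back after release.

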